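# Sort the returned seasoning shakers by weight

## Task

The three steel seasoning shakers standing in the returns tray all look alike: lift each one just clear, feel its load, and put it fully home, upright, in a free well of the steel caddy if it is still heavy (over 300 g) or of the white moulded refill carrier if it is light (under 300 g); within 30 g of that either will do. Carry them upright and low, with the foot never more than about 8 cm above the table, let them down into the wells gently without forcing them, and leave everything else alone.

Things in the scene. Friction and masses are not known exactly. Their poses are not given: they have to be found in the camera images.
- shaker_1: shaker 1 of three alike closed steel seasoning shakers: upright cylinder 56 mm across, 110 mm tall, foot bevelled 2 mm wide and 3 mm high, knurled lid of the same diameter over the top 26 mm, its last 8 mm tapering to a perforated flat. Origin: centre of its underside, z up. Weighs 120 to 480 g, which cannot be seen. Hold it 75 to 95 mm above its foot, with 20 to 40 N
- shaker_2: shaker 2 of three alike closed steel seasoning shakers: upright cylinder 56 mm across, 110 mm tall, foot bevelled 2 mm wide and 3 mm high, knurled lid of the same diameter over the top 26 mm, its last 8 mm tapering to a perforated flat. Origin: centre of its underside, z up. Weighs 120 to 480 g, which cannot be seen. Hold it 75 to 95 mm above its foot, with 20 to 40 N
- shaker_3: shaker 3 of three alike closed steel seasoning shakers: upright cylinder 56 mm across, 110 mm tall, foot bevelled 2 mm wide and 3 mm high, knurled lid of the same diameter over the top 26 mm, its last 8 mm tapering to a perforated flat. Origin: centre of its underside, z up. Weighs 120 to 480 g, which cannot be seen. Hold it 75 to 95 mm above its foot, with 20 to 40 N
- tray: fixed metal returns tray, 330 mm (its x) by 210 mm (its y), floor 4 mm above the table, rim 14 mm high; the shakers stand in it at first in a zigzag along its x, neighbours 85 to 160 mm between centres. Origin: centre of its underside
- caddy: fixed bare-steel shaker caddy, for heavy shakers: a base sheet and above it, on corner legs, a 10 mm deck (top 37 mm above the table) with three round holes in a row along its x; 236 mm (x) by 92 mm (y), with a flat wire loop standing out 30 mm at each end. Origin: centre of its underside. A seated shaker's foot is 5 mm above the table
- carrier: fixed white moulded refill carrier, for light shakers: solid block 236 mm (its x) by 92 mm (y) by 37 mm high, a flat lug at each end, three round wells in a row along its x. Origin: centre of its underside. A seated shaker's foot is 5 mm above the table. Caddy and carrier stand left and right of the tray, either way round
- caddy_base: the flat bottom of the caddy, 236 by 92 by 5 mm, on which a shaker seated in any of its wells stands. Origin: as the caddy's
- carrier_base: the flat bottom of the carrier, 236 by 92 by 5 mm, on which a shaker seated in any of its wells stands. Origin: as the carrier's
- caddy_hole0 (a point): centre of the mouth of the -x end well, level with its top (37 mm above the table); 58.5 mm across (1.25 mm of play all round), 32 mm deep, square-edged and smooth; wells are 75 mm apart
- caddy_hole1 (a point): centre of the mouth of the middle well, level with its top (37 mm above the table); 58.5 mm across (1.25 mm of play all round), 32 mm deep, square-edged and smooth; wells are 75 mm apart
- caddy_hole2 (a point): centre of the mouth of the +x end well, level with its top (37 mm above the table); 58.5 mm across (1.25 mm of play all round), 32 mm deep, square-edged and smooth; wells are 75 mm apart
- carrier_hole0 (a point): centre of the mouth of the -x end well, level with its top (37 mm above the table); 58.5 mm across (1.25 mm of play all round), 32 mm deep, square-edged and smooth; wells are 75 mm apart
- carrier_hole1 (a point): centre of the mouth of the middle well, level with its top (37 mm above the table); 58.5 mm across (1.25 mm of play all round), 32 mm deep, square-edged and smooth; wells are 75 mm apart
- carrier_hole2 (a point): centre of the mouth of the +x end well, level with its top (37 mm above the table); 58.5 mm across (1.25 mm of play all round), 32 mm deep, square-edged and smooth; wells are 75 mm apart
- spare_lid: loose spare shaker lid lying in the tray, 56 mm across, 25 mm high; bystander. Origin: centre of its underside
- squat_tin: loose low tin in the tray, 57 mm across, 30 mm high; bystander. Origin: centre of its underside
- scoop: loose aluminium scoop with a wooden handle, about 190 mm long, 30 mm high; bystander. Origin: under the middle of its pan
- popcorn_tub: loose paper tub, 90 mm across, 85 mm high; bystander. Origin: centre of its underside
- soda_can: loose drinks can, 66 mm across, 115 mm high; bystander. Origin: centre of its underside
- cheese_jar: loose glass jar, 66 mm across, 100 mm high; bystander. Origin: centre of its underside
- topping_cup: loose white cup, 56 mm across, 45 mm high; bystander. Origin: centre of its underside
Not all that is in view belongs to the job. Leave any yellow look-alike of the shaker_2 alone.

How it is judged:
By the outcome, as a careful person would: the job done as asked, in the order asked, and still so for the second after the job is handed in, with the robot touching nothing.
It also fails if it takes over 72 s, if anything falls off the work surface, if the arm or the gripper's body presses on something with over 40 N, if the wrist force passes 120 N, or if a joint passes its speed limit or range.

## Robot

A 6-joint arm with a two-finger parallel gripper is mounted at the origin on the work surface. World frame = base frame: x ahead of the robot, y to its left, z up, the work surface at z = 0. Lengths are in m, angles in degrees, forces in N, time in s.
With the tool pointing down it reaches from about 0.25 to 0.725 m from the base axis. Payload 9.7 kg.
Tool frame: the origin (TCP) lies midway between the tips of the shut fingers; the grasp point (between the pads) lies 19 mm behind it; z points along the fingers, y is the direction in which the jaws open and shut (so a half turn about z gives the same grasp; the last joint's range is limited). The gripper opens to 85 mm and grips with 20 to 120 N. Pads are 22 mm wide; open, the fingers measure 114 mm over their backs; the gripper's body (76 mm by 85 mm) begins 54 mm behind the grasp point. The pads swing forward as they close: fully open they stand 13 mm farther back than shut.
Start: joints at [-64.687, 4.979, 10.078, 95.1, 0, 90], TCP at [0.235, -0.497, 0.231] pointing down, gripper open.
Joint ranges: [-179.16, 179.16], [-48.56, 103.87], [-65.8, 70.77], [-126.05, 130.52], [-82.76, 87.17], [-180, 180]. Speed limits (degrees/s): [127.2, 127.2, 147.25, 180, 180, 180].

## Interface

Orientations are given as [roll, pitch, yaw] about the fixed x, y, z axes, in that order (R = Rz(yaw) Ry(pitch) Rx(roll)).
In Python, from workcell import bot, camera, recognise gives the robot as it stands. The module is installed in compiled form; this text tells all that it offers.
- The arm moves only by the tool apply_moves, never from a script. Its argument "targets" is one flat list of numbers, 7 for each row, row after row: the shift along the world's x, y, z in units of 30 mm (1.0 is 30 mm), then the turn, a rotation vector about the world's x, y, z in units of 6 degrees (1.0 is 6 degrees), then the opening, from 0 (shut) to 1 (fully open). A call has 1 to 5 rows; each row is the pose to reach, as a shift and turn from the pose commanded when the call began; what a row does not reach only later rows make up. A row lasts 1/10 s, in which the tool goes at most 50 mm and 8.59 degrees, less where a joint would pass 70% of its speed; a pose out of reach is approached as far as the arm can. A call with a gripper value outside its range is refused whole. The fingers move at their own pace and stop on an object; "newtons" is the grip in N (left out, the last holds). Time passes only in rows, so rows that repeat a pose let the fingers close. It gives the time, the measured TCP pose, the force and the opening at its end, in the units of the state.
- bot.get_obs(): the state, without advancing time (a new reading comes with each control period).
- camera(name): name is "scene" or "top"; returns a dict with "img" (480x640x3 uint8, red, green, blue), "intrinsics" (3x3 intrinsics, pixels), "origin" and "rotation" of the camera in the world. Camera axes: x right, y up, looking along -z (the intrinsics and any distortion apply to the point x, -y, -z); pixel columns grow to the right and rows downward; lengths in m; the calibration is good to about 2 mm. A picture is of the moment at which its call begins. There is no depth.
- bot.job_done(): hands the job in, once; it reports no verdict.
Trained networks look in the newest picture that a camera, given by its name, has taken for a name from the list of things; names that differ only in an ending like _2 or _b are one class to them, and where a whole thing is asked for, a point or a joint stands for the part that bears it (a point fixed in the world has none). Each returns a list of dicts, best first, with "conf" (0 to 1); they miss things now and then, are a little off and sometimes report something else, mostly with a low value. They report only what shows in the picture. A call takes as long as a camera call. They do not tell look-alikes from the thing itself.
- recognise(query, camera): "box" ([left, top, right, bottom] in pixels, round what is visible of it).
The state is a dict: "time": time; "q": joint angles; "qd": joint speeds; "joint_efforts": joint torques, N m; "ee_pos": TCP position; "tcp_rot": TCP orientation; "wrist_force": force on the tool from outside, world axes, zero at the start; "torque": the same for the moment, N m; "opening": finger opening in m.
Only numpy, scipy, OpenCV 4.12 (cv2) and the standard library are available. Lean on these libraries where they do the work, as an engineer would, in place of code of your own. Each camera call takes 0.05 s, during which the arm holds its last target.

## Working session

There is one attempt and no reset: what is moved stays moved. The work goes in short steps, Python scripts to look and compute and a tool call to move; the robot and the scene stay as the last step left them, time stands still between calls to the robot, and variables do not carry over. Pictures are saved under pics/ and viewed, and the job is handed in when it is done.

Besides the shell and the picture viewer there is one more tool, called after ">>>" as a command line: name --argument value ..., lists and objects as JSON in quotes. apply_moves: Moves the arm, as the interface text tells. Its arguments: {"type":"object","properties":{"targets":{"type":"array"},"newtons":{"type":"number"}},"required":["targets"]}

```bash
mkdir -p pics
cat > h.py <<'E'
import numpy as np, cv2
from workcell import bot, camera, recognise
def save(n,f):
    c=camera(n); cv2.imwrite(f,c["img"][:,:,::-1]); return c
def ray(c,u,v):
    K=c["intrinsics"]; p=np.linalg.inv(K)@[u,v,1]; d=np.array([p[0],-p[1],-p[2]]); return np.array(c["origin"]),np.array(c["rotation"])@d
def at(c,u,v,z):
    o,d=ray(c,u,v); return o+d*(z-o[2])/d[2]
def proj(c,P):
    q=np.array(c["rotation"]).T@(np.array(P)-c["origin"]); p=np.array([q[0],-q[1],-q[2]]); p=c["intrinsics"]@p; return p[:2]/p[2]
E
python3 - <<'E'
from h import *
for n in("top","scene"):
    c=save(n,f"pics/{n}0.png"); print({k:v for k,v in c.items() if k!="img"})
    for q in("shaker_1","caddy","carrier","tray","spare_lid","squat_tin"):
        print(n,q,[(np.round(r["box"]).tolist(),round(r["conf"],2)) for r in recognise(q,n)])
print(bot.get_obs())
E
```

```text
{'intrinsics': array([[459.16077171,   0.        , 318.69008428],
       [  0.        , 459.16077171, 240.16803369],
       [  0.        ,   0.        ,   1.        ]]), 'origin': array([0.39235736, 0.10121133, 1.19400891]), 'rotation': array([ 11.26150378,  -0.28203508, -90.43624827])}
top shaker_1 [([350.0, 286.0, 377.0, 318.0], 0.95), ([361.0, 204.0, 390.0, 239.0], 0.73), ([331.0, 241.0, 354.0, 268.0], 0.62), ([418.0, 237.0, 446.0, 267.0], 0.61), ([464.0, 244.0, 499.0, 323.0], 0.47)]
top caddy [([458.0, 227.0, 508.0, 348.0], 0.57)]
top carrier [([218.0, 233.0, 268.0, 351.0], 0.83)]
top tray [([305.0, 200.0, 401.0, 333.0], 0.88)]
top spare_lid [([314.0, 291.0, 336.0, 314.0], 0.73)]
top squat_tin [([322.0, 205.0, 347.0, 223.0], 0.68)]
{'intrinsics': array([[575.34898008,   0.        , 321.10667049],
       [  0.        , 575.34898008, 252.2891679 ],
       [  0.        ,   0.        ,   1.        ]]), 'origin': array([ 1.16895954, -0.60440211,  1.21833543]), 'rotation': array([37.3486533 ,  0.58489958, 39.3192697 ])}
scene shaker_1 [([297.0, 276.0, 323.0, 320.0], 0.96), ([297.0, 240
[... 392 characters left out ...]
.0], 0.35), ([318.0, 179.0, 369.0, 216.0], 0.34)]
{'time': 0.7, 'q': array([-6.46876304e+01,  4.97678187e+00,  1.00790427e+01,  9.51001142e+01,
       -1.89491639e-04,  9.00018749e+01]), 'qd': array([-0.04486083,  0.03677743, -0.03638163,  0.02446488, -0.05474606,
       -0.02947814]), 'joint_efforts': array([-3.34050230e-03, -5.19955659e+01,  4.64792383e+01,  9.09853188e-04,
       -1.56930741e-04, -7.99264058e-06]), 'ee_pos': array([ 0.23515092, -0.49718999,  0.2313119 ]), 'tcp_rot': array([1.79997853e+02, 1.89421394e-04, 2.53104947e+01]), 'wrist_force': array([-0.88195407,  0.22271681, -0.00343205]), 'torque': array([ 0.01865201, -0.01224742,  0.00228524]), 'opening': 0.08556685884838587}
```

```bash
sed -i 's/^def ray/from scipy.spatial.transform import Rotation as Rn\ndef ray/; s/np.array(c\["rotation"\])/Rn.from_euler("xyz",c["rotation"],degrees=True).as_matrix()/g' h.py
python3 - <<'E'
import cv2
a=cv2.imread("pics/top0.png"); cv2.imwrite("pics/top0c.png",cv2.resize(a[170:370,200:530],(792,480),interpolation=cv2.INTER_CUBIC))
E
```

```text
(no output)
```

View pics/top0c.png

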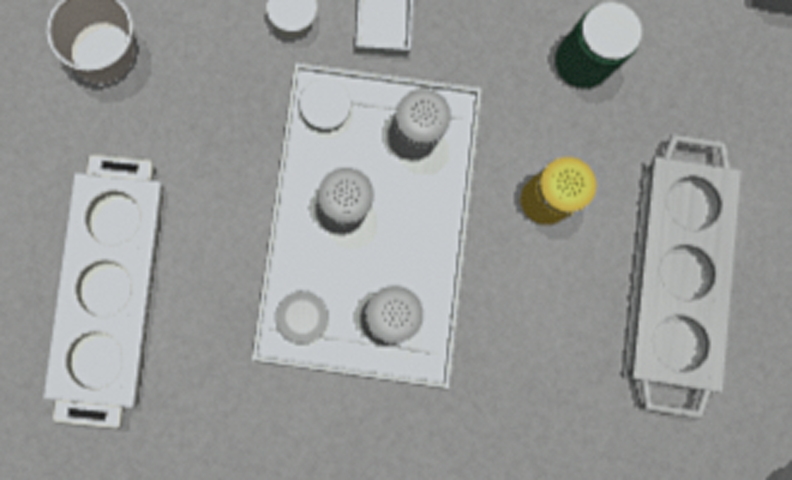

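View pics/scene0.png

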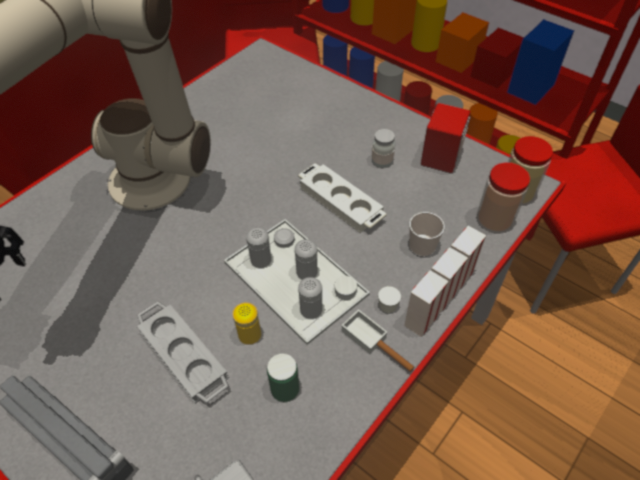

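View pics/top0.png

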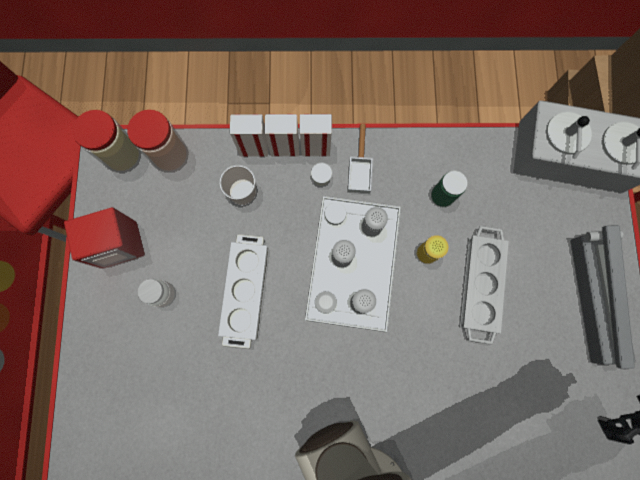

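The look-alikes in the top image are three grey shakers inside the tray, at (376,218), (343,252) and (364,301). The yellow one at (434,249) is outside the tray and must be left. The tin at (335,212) and the lid at (325,302) are bystanders. The caddy is on the right (robot's right, -y) and the carrier is on the left.

```bash
cat > fit.py <<'E'
from h import *
from scipy.optimize import minimize
from scipy.ndimage import map_coordinates
def grad(img):
    g=cv2.GaussianBlur(cv2.cvtColor(img,cv2.COLOR_RGB2GRAY).astype(np.float32),(0,0),0.7)
    return np.hypot(cv2.Sobel(g,cv2.CV_32F,1,0),cv2.Sobel(g,cv2.CV_32F,0,1))
t=np.linspace(0,2*np.pi,90,endpoint=False)
def circ(x,y,z,r): return np.c_[x+r*np.cos(t),y+r*np.sin(t),np.full(90,z)]
def projN(c,P):
    R=Rn.from_euler("xyz",c["rotation"],degrees=True).as_matrix()
    q=(P-c["origin"])@R; p=np.c_[q[:,0],-q[:,1],-q[:,2]]@c["intrinsics"].T; return p[:,:2]/p[:,2:]
def score(c,G,P):
    uv=projN(c,P); return np.minimum(map_coordinates(G,[uv[:,1],uv[:,0]],order=1,mode="nearest"),150).mean()
def holes(p): 
    x,y,a=p; d=np.array([np.cos(a),np.sin(a)])*.075
    return [(x-d[0],y-d[1]),(x,y),(x+d[0],y+d[1])]
def rack(p):
    x,y,a=p; c,s=np.cos(a),np.sin(a); k=np.linspace(-1,1,60)
    L=np.r_[np.c_[k*.118,0*k+.046],np.c_[k*.118,0*k-.046]]
    L=np.c_[x+L[:,0]*c-L[:,1]*s,y+L[:,0]*s+L[:,1]*c,0*L[:,0]+.037]
    return np.vstack([circ(hx,hy,.037,.02925) for hx,hy in holes(p)]+[L])
def opt(f,p0,steps):
    best=None
    for k in range(8):
        rng=np.random.default_rng(k); s=np.array(p0)+rng.normal(size=len(p0))*steps*(k>0)
        sim=np.vstack([s]+[s+np.eye(len(s))[i]*steps[i] for i in range(len(s))])
        r=minimize(lambda p:-f(p),s,method="Nelder-Mead",options=dict(initial_simplex=sim,xatol=1e-5,fatol=1e-3))
        if best is None or r.fun<best.fun: best=r
    return best.x,-best.fun
E
cat > m1.py <<'E'
from fit import *
C={n:camera(n) for n in("top","scene")}; G={n:grad(C[n]["img"]) for n in C}
c=C["top"]
for nm,px in(("caddy",[(488,254),(486,284),(484,313)]),("carrier",[(247,261),(244,290),(240,320)])):
    pts=[at(c,u,v,.037) for u,v in px]; d=pts[0]-pts[2]
    p0=[pts[1][0],pts[1][1],np.arctan2(d[1],d[0])]
    print(nm,np.round(p0,4),np.linalg.norm(d))
    for S in(["top"],["scene"],["top","scene"]):
        x,s=opt(lambda p:sum(score(C[n],G[n],rack(p)) for n in S),p0,np.array([.004,.004,.03])); print(S,np.round(x[:2],4),np.degrees(x[2]).round(2),round(s,1),np.round(holes(x),4).tolist())
        if len(S)==2:
            for n in S:
                for q in projN(C[n],rack(x)): cv2.circle(C[n]["img"],tuple(int(round(k*16)) for k in q),0,(255,0,0),-1,shift=4)
for px in((376,213),(344,248),(365,298)):
    p0=at(c,*px,.114)[:2]
    for S in(["top"],["scene"],["top","scene"]):
        # lid flat is taper; use cylinder outline at z .106 (shoulder)
        f=lambda p:sum(score(C[n],G[n],circ(p[0],p[1],.106,.028)) for n in S)
        x,s=opt(f,p0,np.array([.004,.004])); print(S,np.round(x,4),round(s,1))
    for n in C:
        for q in projN(C[n],circ(*x,.106,.028)): cv2.circle(C[n]["img"],tuple(int(k+.5) for k in q),0,(255,0,0),-1)
cv2.imwrite("pics/fit_top.png",cv2.resize(C["top"]["img"][190:360,210:520,::-1],None,fx=2.5,fy=2.5,interpolation=0))
cv2.imwrite("pics/fit_scene.png",cv2.resize(C["scene"]["img"][150:410,130:400,::-1],None,fx=2.3,fy=2.3,interpolation=0))
E
python3 m1.py
```

```text
caddy [ 0.507  -0.328  -0.1459] 0.15065694896908546
['top'] [ 0.5116 -0.3301] -9.73 101.5 [[0.4377, -0.3174], [0.5116, -0.3301], [0.5855, -0.3427]]
['scene'] [ 0.5082 -0.3309] -9.63 99.0 [[0.4343, -0.3183], [0.5082, -0.3309], [0.5821, -0.3434]]
['top', 'scene'] [ 0.509  -0.3305] -9.68 197.1 [[0.4351, -0.3179], [0.509, -0.3305], [0.5829, -0.3431]]
carrier [ 0.4963  0.2824 -0.0942] 0.14850064517420067
['top'] [0.4995 0.2872] -6.12 102.6 [[0.4249, 0.2952], [0.4995, 0.2872], [0.5741, 0.2792]]
['scene'] [0.4949 0.285 ] -5.87 127.0 [[0.4203, 0.2927], [0.4949, 0.285], [0.5695, 0.2774]]
['top', 'scene'] [0.4973 0.2855] -6.17 225.0 [[0.4227, 0.2936], [0.4973, 0.2855], [0.5718, 0.2775]]
['top'] [ 0.6641 -0.0461] 129.4
['scene'] [ 0.6648 -0.0491] 138.7
['top', 'scene'] [ 0.6643 -0.0472] 261.9
['top'] [0.583  0.0341] 141.9
['scene'] [0.58   0.0293] 98.4
['top', 'scene'] [0.5832 0.0332] 228.3
['top'] [ 0.4636 -0.0119] 138.7
['scene'] [ 0.5042 -0.0486] 96.7
['top', 'scene'] [ 0.4647 -0.0122] 220.8
```

View pics/fit_top.png

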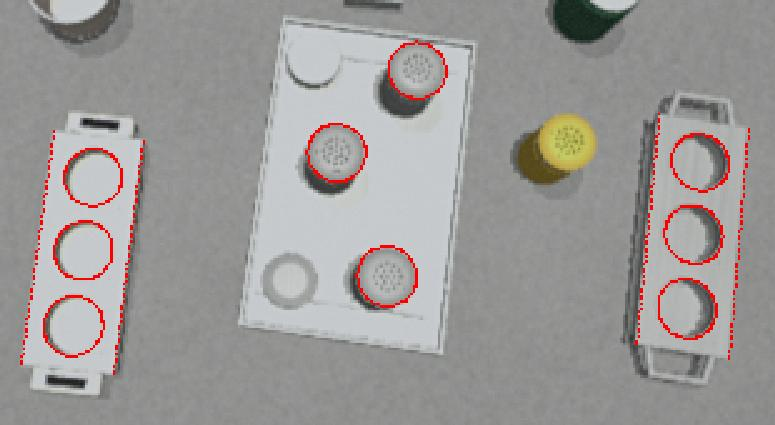

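View pics/fit_scene.png

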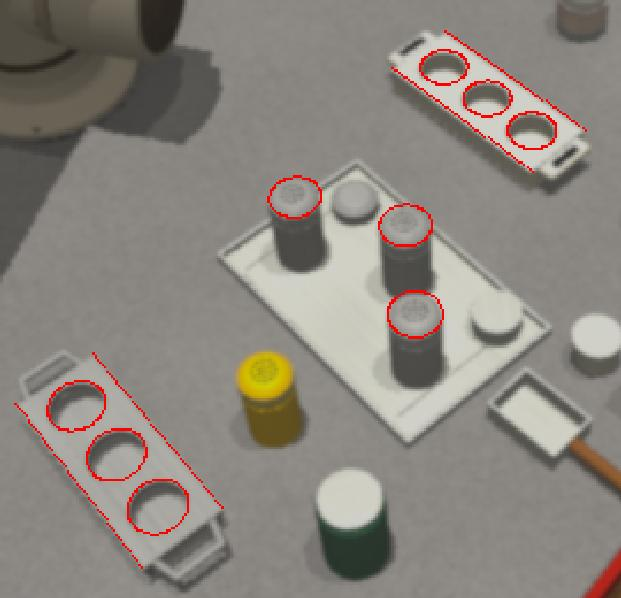

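The overlay fits well on both racks and all three shakers. The two cameras differ by 3–4 mm, so I'll centre the first shaker with the jaws along both axes to tie the cameras to the robot. I'm starting with the nearest shaker, at about (0.464, -0.012).

>>> apply_moves --targets '[7.6,16.17,0,0,0,9.5,1,7.6,16.17,0,0,0,9.5,1,7.6,16.17,0,0,0,9.5,1,7.6,16.17,0,0,0,9.5,1,7.6,16.17,0,0,0,9.5,1]' --newtons 20

```text
time: 1.3
ee_pos: [0.3418, -0.2692, 0.2314]
tcp_rot: [180.0, 0.0, 68.6]
wrist_force: [1.6, -0.1, 0.7]
opening: 0.0857
```

>>> apply_moves --targets '[4.07,8.57,0,0,0,2.23,1,4.07,8.57,0,0,0,2.23,1,4.07,8.57,0,0,0,2.23,1,4.07,8.57,0,0,0,2.23,1,4.07,8.57,0,0,0,2.23,1]'

```text
time: 1.8
ee_pos: [0.4492, -0.043, 0.2316]
tcp_rot: [179.9, 0.0, 81.7]
wrist_force: [2.0, -1.5, -0.1]
opening: 0.0851
```

>>> apply_moves --targets '[0,0,0,0,0,0,1]'

```text
time: 1.9
ee_pos: [0.4502, -0.0404, 0.2309]
tcp_rot: [-180.0, -0.1, 82.0]
wrist_force: [0.3, -0.3, -0.4]
opening: 0.0853
```

>>> apply_moves --targets '[0.46,0.95,0,0,0,0,1,0.46,0.95,-1.5,0,0,0,1,0.46,0.95,-3,0,0,0,1,0.46,0.95,-3,0,0,0,1]'

```text
time: 2.3
ee_pos: [0.4592, -0.0166, 0.1355]
tcp_rot: [-179.4, 0.1, 81.7]
wrist_force: [-0.1, -0.0, 0.2]
opening: 0.0857
```

Run:
```python
from h import *
c=save("scene","pics/s1.png"); t=save("top","pics/t1.png")
a=cv2.hconcat([cv2.resize(c["img"][190:350,200:360],(400,400)),cv2.resize(t["img"][200:340,290:430],(400,400))]); cv2.imwrite("pics/a1.png",a[:,:,::-1])
```

```text
(no output)
```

View pics/a1.png

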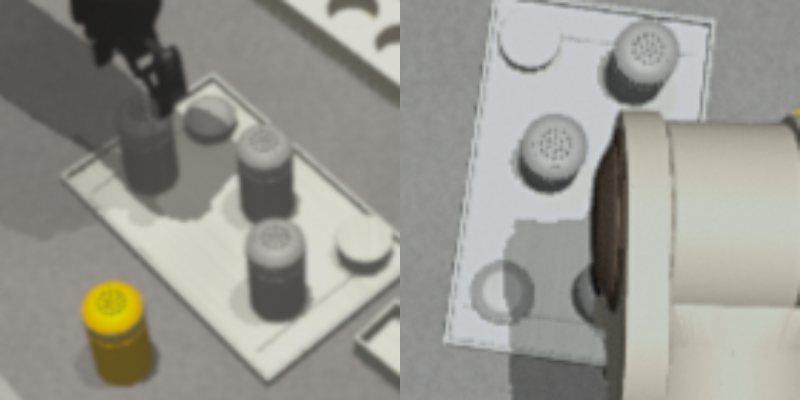

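Run:
```python
from h import *
o=bot.get_obs(); print(o["time"],o["ee_pos"],o["tcp_rot"],o["wrist_force"])
```

```text
2.4 [ 0.46223314 -0.01692353  0.14221315] [-1.79968533e+02  4.03803275e-03  8.16397742e+01] [ 0.23983725 -1.08063197  1.03372553]
```

>>> apply_moves --targets '[0.06,0.16,0,0,0,0,1,0.06,0.16,-1.0,0,0,0,1,0.06,0.16,-1.0,0,0,0,1,0.06,0.16,-1.0,0,0,0,1]'

```text
time: 2.8
ee_pos: [0.465, -0.0118, 0.1132]
tcp_rot: [179.9, -0.0, 81.7]
wrist_force: [0.7, -0.4, -0.1]
opening: 0.0848
```

>>> apply_moves --targets '[0,0,-0.8,0,0,0,1,0,0,-1.57,0,0,0,1,0,0,-1.57,0,0,0,1,0,0,-1.57,0,0,0,1]'

```text
time: 3.2
ee_pos: [0.465, -0.0118, 0.066]
tcp_rot: [179.9, -0.0, 81.7]
wrist_force: [0.2, -0.4, 0.3]
opening: 0.0854
```

>>> apply_moves --targets '[0,0,0,0,0,0,0,0,0,0,0,0,0,0,0,0,0,0,0,0,0,0,0,0,0,0,0,0,0,0,0,0,0,0,0]' --newtons 20

```text
time: 3.7
ee_pos: [0.4649, -0.0118, 0.0657]
tcp_rot: [179.9, -0.0, 81.7]
wrist_force: [-2.0, 0.5, 5.7]
opening: 0.0559
```

>>> apply_moves --targets '[0,0,0,0,0,0,1,0,0,0,0,0,0,1,0,0,0,0,0,0,1,0,0,0,0,0,-2,1,0,0,0,0,0,-4,1]'

```text
time: 4.2
ee_pos: [0.4643, -0.0118, 0.0641]
tcp_rot: [-180.0, 0.0, 64.1]
wrist_force: [0.9, -0.3, 1.2]
opening: 0.0852
```

>>> apply_moves --targets '[0,0,0,0,0,-8,1,0,0,0,0,0,-8,1,0,0,0,0,0,-8,1,0,0,0,0,0,-8,1,0,0,0,0,0,-8,1]'

```text
time: 4.7
ee_pos: [0.4643, -0.0118, 0.0641]
tcp_rot: [-180.0, 0.0, 21.2]
wrist_force: [-0.0, -0.2, -0.5]
opening: 0.0855
```

>>> apply_moves --targets '[0,0,0,0,0,-4,1,0,0,0,0,0,-4,1,0,0,0,0,0,-4,1,0,0,0,0,0,-4,1]'

```text
time: 5.1
ee_pos: [0.4641, -0.0169, 0.0641]
tcp_rot: [-179.8, 0.0, -2.1]
wrist_force: [-0.1, -0.2, -0.2]
opening: 0.0855
```

>>> apply_moves --targets '[0,0,0,0,0,0,1,0,0,0,0,0,0,1]'

```text
time: 5.3
ee_pos: [0.4642, -0.0166, 0.0642]
tcp_rot: [-179.8, 0.0, -2.2]
wrist_force: [0.3, 0.0, 0.5]
opening: 0.0853
```

Run:
```python
from h import *
o=bot.get_obs(); print({k:np.round(v,4) for k,v in o.items()})
```

```text
{'time': np.float64(5.3), 'q': array([ -2.1742,  -6.6695, -19.9203,  76.7525,   0.2097, 179.9881]), 'qd': array([ 0.0562,  0.0579,  0.0375, -0.0499, -0.0024, -0.2288]), 'joint_efforts': array([-1.00800e-01, -3.90777e+01,  4.64544e+01,  3.00000e-03,
        8.80000e-03, -2.60000e-03]), 'ee_pos': array([ 0.4642, -0.0166,  0.0642]), 'tcp_rot': array([-1.797903e+02,  3.300000e-03, -2.162300e+00]), 'wrist_force': array([0.3252, 0.0371, 0.478 ]), 'torque': array([0.0296, 0.0594, 0.0474]), 'opening': np.float64(0.0853)}
```

>>> apply_moves --targets '[0,0,0,0,0,7,1,0,0,0,0,0,7,1,0,0,0,0,0,7,1,0,0,0,0,0,7,1,0,0,0,0,0,7,1]'

```text
time: 5.8
ee_pos: [0.4642, -0.0165, 0.0642]
tcp_rot: [-179.8, 0.0, 40.2]
wrist_force: [0.4, -0.1, 0.2]
opening: 0.085
```

>>> apply_moves --targets '[0,0,0,0,0,7,1,0,0,0,0,0,7,1,0,0,0,0,0,7,1,0,0,0,0,0,7,1,0,0,0,0,0,7,1]'

```text
time: 6.3
ee_pos: [0.4641, -0.0165, 0.0641]
tcp_rot: [-179.8, 0.0, 82.2]
wrist_force: [0.1, 0.1, -0.6]
opening: 0.0857
```

>>> apply_moves --targets '[0,0,0,0,0,7,1,0,0,0,0,0,7,1,0,0,0,0,0,7,1,0,0,0,0,0,7,1,0,0,0,0,0,7,1]'

```text
time: 6.8
ee_pos: [0.4641, -0.0165, 0.0642]
tcp_rot: [-179.8, -0.0, 124.2]
wrist_force: [0.8, 0.1, 0.0]
opening: 0.0855
```

>>> apply_moves --targets '[0,0,0,0,0,7,1,0,0,0,0,0,7,1,0,0,0,0,0,7,1,0,0,0,0,0,7,1,0,0,0,0,0,7,1]'

```text
time: 7.3
ee_pos: [0.4642, -0.0165, 0.0642]
tcp_rot: [-179.8, 0.0, 166.2]
wrist_force: [-0.3, 0.1, 0.2]
opening: 0.0854
```

>>> apply_moves --targets '[0.023,0.157,0.06,0.033,0,1,1,0.023,0.157,0.06,0.033,0,1,1,0.023,0.157,0.06,0.033,0,1,1]'

```text
time: 7.6
ee_pos: [0.4649, -0.0119, 0.066]
tcp_rot: [-180.0, -0.0, 171.7]
wrist_force: [0.2, 0.1, 0.0]
opening: 0.0854
```

>>> apply_moves --targets '[0,0,0,0,0,0,0,0,0,0,0,0,0,0,0,0,0,0,0,0,0,0,0,0,0,0,0,0,0,0,0,0,0,0,0]'

```text
time: 8.1
ee_pos: [0.4649, -0.0121, 0.0661]
tcp_rot: [-180.0, -0.0, 171.8]
wrist_force: [-0.5, -1.2, 1.2]
opening: 0.0554
```

>>> apply_moves --targets '[0,0,0,0,0,0,1,0,0,0,0,0,0,1,0,0,0,0,0,0,1,0,0,2.6,0,0,0,1]'

```text
time: 8.5
ee_pos: [0.4613, -0.0118, 0.1105]
tcp_rot: [-179.9, -0.7, 171.9]
wrist_force: [0.9, 0.4, 0.4]
opening: 0.0855
```

>>> apply_moves --targets '[-1,0,1.5,0,0,0,1,-2,0,2.2,0,0,0,1,-3.5,-2,2.2,0,0,0,1,-5.0,-4,2.2,0,0,0,1,-5,-4,2.2,0,0,0,1]'

```text
time: 9.0
ee_pos: [0.3138, -0.1326, 0.1823]
tcp_rot: [-180.0, 0.0, 172.0]
wrist_force: [0.9, -0.2, -0.7]
opening: 0.0857
```

```bash
sed -i 's/^for px in.*/for px in((376,213),(344,248),(365,298),(434,249)):/' m1.py; python3 m1.py;  python3 -c "
from h import *
print(bot.get_obs()['ee_pos'],bot.get_obs()['tcp_rot'])"
```

```text
caddy [ 0.507  -0.328  -0.1459] 0.15065694896908546
['top'] [ 0.5116 -0.33  ] -9.72 101.8 [[0.4377, -0.3174], [0.5116, -0.33], [0.5855, -0.3427]]
['scene'] [ 0.5082 -0.3309] -9.63 99.1 [[0.4343, -0.3183], [0.5082, -0.3309], [0.5821, -0.3434]]
['top', 'scene'] [ 0.5086 -0.3304] -9.67 197.5 [[0.4346, -0.3178], [0.5086, -0.3304], [0.5825, -0.343]]
carrier [ 0.4963  0.2824 -0.0942] 0.14850064517420067
['top'] [0.4996 0.2872] -6.11 102.8 [[0.425, 0.2952], [0.4996, 0.2872], [0.5741, 0.2792]]
['scene'] [0.4949 0.285 ] -5.86 127.1 [[0.4203, 0.2927], [0.4949, 0.285], [0.5695, 0.2774]]
['top', 'scene'] [0.4972 0.2856] -6.17 225.2 [[0.4226, 0.2936], [0.4972, 0.2856], [0.5718, 0.2775]]
['top'] [ 0.664  -0.0461] 130.0
['scene'] [ 0.6649 -0.0491] 138.7
['top', 'scene'] [ 0.6642 -0.0471] 262.7
['top'] [0.583  0.0341] 142.4
['scene'] [0.58   0.0293] 98.8
['top', 'scene'] [0.5832 0.0332] 229.1
['top'] [ 0.464 -0.012] 137.9
['scene'] [ 0.505  -0.0476] 97.3
['top', 'scene'] [ 0.4648 -0.0122] 221.4
['top'] [ 0.5773 -0.1631] 116.7
['scene'] [ 0.5965 -0.1963] 89.6
['top', 'scene'] [ 0.5773 -0.1627] 168.4
[ 0.3119803  -0.13568937  0.18244807] [-1.79909038e+02  4.79890243e-03  1.71416692e+02]
```

View pics/fit_top.png

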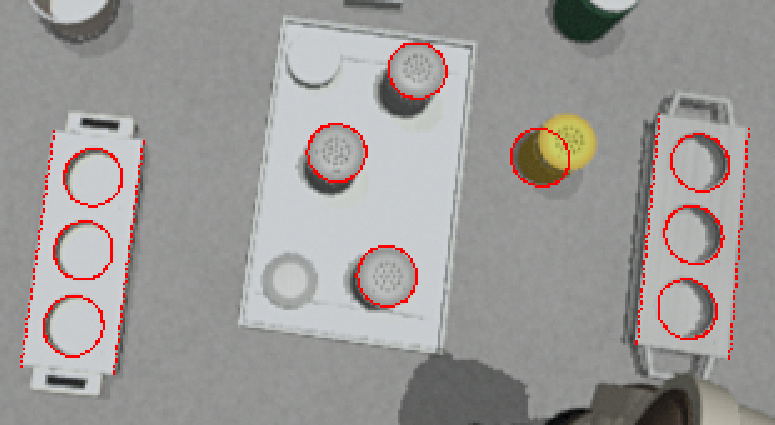

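View pics/fit_scene.png

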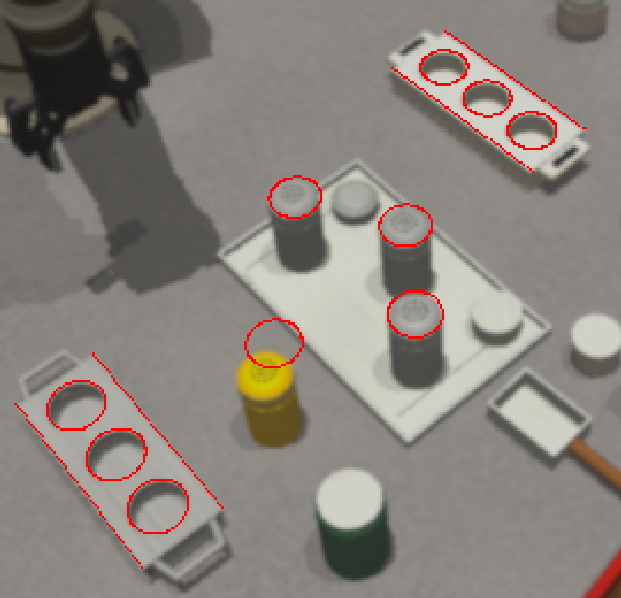

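```bash
cat > m2.py <<'E'
from fit import *
C={n:camera(n) for n in("top","scene")}; G={n:grad(C[n]["img"]) for n in C}
off={}
def sc(n,P,o=(0,0)):
    uv=projN(C[n],P)+o; return np.minimum(map_coordinates(G[n],[uv[:,1],uv[:,0]],order=1,mode="nearest"),200).mean()
P=circ(.4649,-.012,.106,.028)
for n in C:
    x,s=opt(lambda o:sc(n,P,o),[0,0],np.array([.8,.8])); off[n]=x; print(n,"pix offset",np.round(x,2),round(s,1))
    m=[(sc(n,P,(a,b)),a,b) for a in np.arange(-3,3.1,.5) for b in np.arange(-3,3.1,.5)]; print([tuple(np.round(k,1)) for k in sorted(m)[-4:]])
np.save("off.npy",off,allow_pickle=True)
def hs(p): return np.vstack([circ(hx,hy,.037,.02925) for hx,hy in holes(p)])
def ed(p): return rack(p)[270:]
for nm,p0 in(("caddy",[.511,-.33,-.169]),("carrier",[.4985,.2865,-.106])):
  for fn in(hs,ed,rack):
    for S in(["top"],["scene"],["top","scene"]):
        x,s=opt(lambda p:sum(sc(n,fn(p),off[n]) for n in S),p0,np.array([.003,.003,.01])); print(nm,fn.__name__,S,np.round(x[:2],4),np.degrees(x[2]).round(2),round(s,1))
for p0 in((.6648,-.046),(.5838,.0341)):
    for S in(["top"],["scene"],["top","scene"]):
        x,s=opt(lambda p:sum(sc(n,circ(*p,.106,.028),off[n]) for n in S),p0,np.array([.002,.002])); print(S,np.round(x,4),round(s,1))
E
python3 m2.py
```

```text
top pix offset [-0.06  0.32] 149.6
[(np.float64(142.8), np.float64(0.5), np.float64(0.5)), (np.float64(145.0), np.float64(-0.5), np.float64(0.5)), (np.float64(147.5), np.float64(0.0), np.float64(0.0)), (np.float64(149.1), np.float64(0.0), np.float64(0.5))]
scene pix offset [0.32 0.76] 98.6
[(np.float64(95.9), np.float64(0.0), np.float64(0.5)), (np.float64(96.3), np.float64(0.0), np.float64(1.0)), (np.float64(97.6), np.float64(0.5), np.float64(0.5)), (np.float64(97.7), np.float64(0.5), np.float64(1.0))]
caddy hs ['top'] [ 0.5112 -0.331 ] -9.46 118.5
caddy hs ['scene'] [ 0.5076 -0.3306] -9.58 121.4
caddy hs ['top', 'scene'] [ 0.5103 -0.3312] -9.58 232.9
caddy ed ['top'] [ 0.5092 -0.3291] -9.8 145.7
caddy ed ['scene'] [ 0.5188 -0.3323] -9.78 101.4
caddy ed ['top', 'scene'] [ 0.5103 -0.3303] -9.8 241.2
caddy rack ['top'] [ 0.5118 -0.3303] -9.78 125.5
caddy rack ['scene'] [ 0.5077 -0.3305] -9.64 114.5
caddy rack ['top', 'scene'] [ 0.51   -0.3306] -9.6 234.4
carrier hs ['top'] [0.4991 0.2877] -6.06 102.3
carrier hs ['scene'] [0.4938 0.2862] -5.94 151.2
carrier hs ['top', 'scene'] [0.4968 0.2863] -6.08 238.5
carrier ed ['top'] [0.4989 0.286 ] -6.05 182.4
carrier ed ['scene'] [0.4969 0.2846] -6.08 183.3
carrier ed ['top', 'scene'] [0.4983 0.2856] -6.05 361.3
carrier rack ['top'] [0.4992 0.2866] -6.07 124.7
carrier rack ['scene'] [0.4933 0.2855] -5.89 160.2
carrier rack ['top', 'scene'] [0.4969 0.286 ] -6.07 276.0
['top'] [ 0.6649 -0.0465] 143.8
['scene'] [ 0.6635 -0.0476] 148.4
['top', 'scene'] [ 0.6642 -0.0469] 287.1
['top'] [0.5838 0.0339] 156.2
['scene'] [0.5769 0.0297] 104.6
['top', 'scene'] [0.5832 0.0336] 244.7
```

>>> apply_moves --targets '[5.1,4.12,0,0,0,0,1,5.1,4.12,0,0,0,0,1,5.1,4.12,0,0,0,0,1,5.1,4.12,0,0,0,0,1,5.1,4.12,-1.5,0,0,0,1]'

```text
time: 9.7
ee_pos: [0.4749, -0.0034, 0.1409]
tcp_rot: [179.9, 0.5, 172.3]
wrist_force: [0.2, -0.4, -0.5]
opening: 0.0852
```

>>> apply_moves --targets '[0,0,-0.7,0,0,0,1,0,0,-0.7,0,0,0,1]'

```text
time: 9.9
ee_pos: [0.4665, -0.0062, 0.1124]
tcp_rot: [-180.0, -0.4, 172.1]
wrist_force: [0.4, 0.9, 0.0]
opening: 0.0854
```

>>> apply_moves --targets '[0,0,0,0,0,0,1,0,0,0,0,0,0,1]'

```text
time: 10.1
ee_pos: [0.4686, -0.0078, 0.1176]
tcp_rot: [180.0, 0.1, 171.9]
wrist_force: [0.8, 0.0, -0.3]
opening: 0.0855
```

Corrections: dx -3.7 mm, dy -4.2 mm, dz -51.6 mm.

>>> apply_moves --targets '[-0.123,-0.14,-0.7,0,0,0,1,-0.123,-0.14,-1.72,0,0,0,1,-0.123,-0.14,-1.72,0,0,0,1,-0.123,-0.14,-1.72,0,0,0,1]'

```text
time: 10.5
ee_pos: [0.4645, -0.0126, 0.0659]
tcp_rot: [-180.0, 0.0, 171.9]
wrist_force: [-0.2, 0.7, 1.4]
opening: 0.0856
```

>>> apply_moves --targets '[0,0,0,0,0,0,0,0,0,0,0,0,0,0,0,0,0,0,0,0,0,0,0,0,0,0,0,0,0,0,0,0,0,0,0]' --newtons 30

```text
time: 11.0
ee_pos: [0.4651, -0.0126, 0.0661]
tcp_rot: [-180.0, 0.1, 171.9]
wrist_force: [-1.1, -1.0, 5.8]
opening: 0.0557
```

```bash
cat > obs.py <<'E'
from h import *
o=bot.get_obs(); print(o["time"],{k:np.round(o[k],4).tolist() for k in("q","ee_pos","tcp_rot","wrist_force","torque","joint_efforts","opening")})
E
python3 obs.py
```

```text
11.0 {'q': [-1.5451, -6.7155, -19.748, 76.8583, -0.0149, 6.5863], 'ee_pos': [0.4651, -0.0126, 0.0661], 'tcp_rot': [-179.9977, 0.1103, 171.8686], 'wrist_force': [-1.0915, -1.0357, 5.8252], 'torque': [0.0552, 0.1814, -0.0002], 'joint_efforts': [0.2564, -36.3702, 43.7848, -0.3182, 0.043, 0.0086], 'opening': 0.0557}
```

>>> apply_moves --targets '[0,0,0.3,0,0,0,0,0,0,0.7,0,0,0,0,0,0,0.7,0,0,0,0,0,0,0.7,0,0,0,0,0,0,0.7,0,0,0,0]'

```text
time: 11.5
ee_pos: [0.464, -0.0126, 0.0851]
tcp_rot: [-180.0, -0.1, 171.9]
wrist_force: [0.0, -0.2, -1.7]
opening: 0.0554
```

```bash
python3 obs.py; python3 obs.py
```

```text
11.5 {'q': [-1.5455, -7.0588, -17.9383, 79.1829, -0.0114, 6.5862], 'ee_pos': [0.464, -0.0126, 0.0851], 'tcp_rot': [-179.9815, -0.0608, 171.8683], 'wrist_force': [0.0081, -0.2062, -1.6836], 'torque': [-0.0068, -0.0389, 0.0007], 'joint_efforts': [0.0005, -39.8858, 47.8514, 0.0148, -0.0008, 0.0002], 'opening': 0.0554}
11.5 {'q': [-1.5455, -7.0588, -17.9383, 79.1829, -0.0114, 6.5862], 'ee_pos': [0.464, -0.0126, 0.0851], 'tcp_rot': [-179.9815, -0.0608, 171.8683], 'wrist_force': [0.0081, -0.2062, -1.6836], 'torque': [-0.0068, -0.0389, 0.0007], 'joint_efforts': [0.0005, -39.8858, 47.8514, 0.0148, -0.0008, 0.0002], 'opening': 0.0554}
```

>>> apply_moves --targets '[0,0,0,0,0,0,0]'

```text
time: 11.6
ee_pos: [0.4639, -0.0126, 0.085]
tcp_rot: [-180.0, -0.1, 171.9]
wrist_force: [-0.8, -0.9, -1.6]
opening: 0.0555
```

>>> apply_moves --targets '[0,0,0,0,0,0,0]'

```text
time: 11.7
ee_pos: [0.464, -0.0126, 0.085]
tcp_rot: [-180.0, -0.1, 171.9]
wrist_force: [-0.3, -0.4, -1.6]
opening: 0.0555
```

>>> apply_moves --targets '[0,0,0,0,0,0,0]'

```text
time: 11.8
ee_pos: [0.464, -0.0126, 0.0852]
tcp_rot: [-180.0, -0.1, 171.9]
wrist_force: [-0.3, 0.9, -0.9]
opening: 0.0557
```

>>> apply_moves --targets '[0,0,0,0,0,0,0]'

```text
time: 11.9
ee_pos: [0.4641, -0.0126, 0.0853]
tcp_rot: [-180.0, -0.0, 171.9]
wrist_force: [0.4, -0.6, -0.6]
opening: 0.0554
```

```bash
python3 obs.py
```

```text
11.9 {'q': [-1.5466, -7.0625, -17.9268, 79.1849, -0.0106, 6.5864], 'ee_pos': [0.4641, -0.0126, 0.0853], 'tcp_rot': [-179.9838, -0.0477, 171.8669], 'wrist_force': [0.3812, -0.5758, -0.5581], 'torque': [-0.0438, 0.0005, -0.0498], 'joint_efforts': [0.0011, -39.4477, 47.3111, 0.0149, -0.0008, -0.0], 'opening': 0.0554}
```

>>> apply_moves --targets '[0,0,0.9,0,0,0,0,0.1,1,0.9,0,0,0,0,0.3,2.2,0.9,0,0,0,0,0.5,3.4,0.9,0,0,0,0,0.6,4.6,0.9,0,0,0,0]'

```text
time: 12.4
ee_pos: [0.4824, 0.1268, 0.1125]
tcp_rot: [-180.0, -0.0, 171.8]
wrist_force: [0.8, -0.7, -0.5]
opening: 0.0552
```

>>> apply_moves --targets '[0.1,1.2,0,0,0,0,0,0.2,2.4,0,0,0,0,0,0.3,3.6,0,0,0,0,0,0.4,4.7,0,0,0,0,0,0.53,5.35,0,0,0,0,0]'

```text
time: 12.9
ee_pos: [0.4978, 0.2882, 0.1121]
tcp_rot: [-180.0, -0.1, 172.0]
wrist_force: [0.3, -1.0, -1.3]
opening: 0.0556
```

>>> apply_moves --targets '[0,0,0,0,0,0,0,0,0,0,0,0,0,0,0,0,0,0,0,0,0]'

```text
time: 13.2
ee_pos: [0.498, 0.2852, 0.1123]
tcp_rot: [-180.0, -0.1, 171.8]
wrist_force: [-0.9, -0.6, -1.6]
opening: 0.0553
```

>>> apply_moves --targets '[0,0,0,0,0,0,0]'

```text
time: 13.3
ee_pos: [0.4981, 0.2851, 0.1125]
tcp_rot: [-180.0, -0.0, 171.8]
wrist_force: [0.1, -0.1, -1.0]
opening: 0.0555
```

```bash
cat > look.py <<'E'
import sys
from h import *
tag,ys,xs=sys.argv[1],int(sys.argv[2]),int(sys.argv[3])
c=save("scene",f"pics/s{tag}.png"); cv2.imwrite(f"pics/z{tag}.png",cv2.resize(c["img"][ys:ys+120,xs:xs+150,::-1],None,fx=5,fy=5,interpolation=cv2.INTER_CUBIC))
E
python3 look.py 2 100 270; python3 obs.py
```

```text
13.35 {'q': [29.7814, 7.5619, -0.2284, 82.2391, 0.0067, 37.9741], 'ee_pos': [0.4981, 0.2851, 0.1126], 'tcp_rot': [-179.9872, -0.0273, 171.8074], 'wrist_force': [0.3122, -0.8038, -1.8748], 'torque': [-0.0161, 0.0035, -0.0156], 'joint_efforts': [0.1709, -55.827, 47.5355, 0.0099, 0.0057, -0.0048], 'opening': 0.0554}
```

View pics/z2.png

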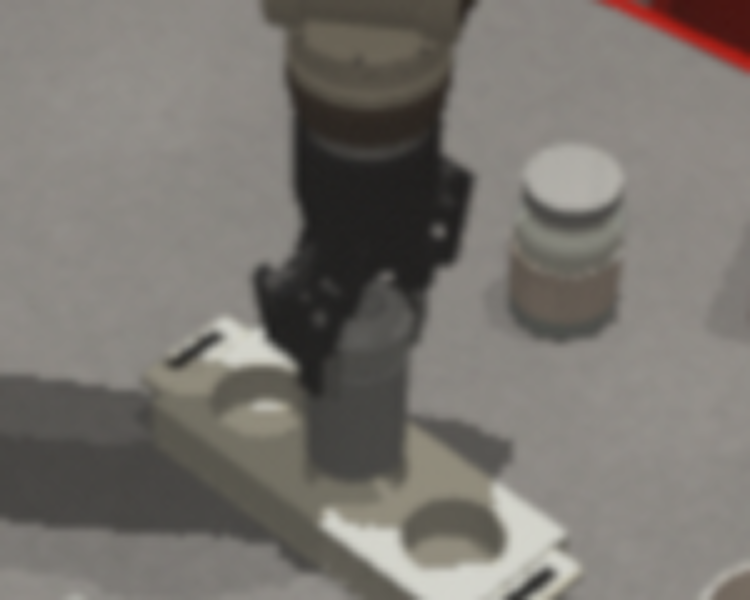

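The shaker is held upright over the middle well of the carrier, with its foot at about (360,470) in the crop. The load is about 1.3 N, or 130 g, so it is light. I'll lower it in small steps and watch the force.

>>> apply_moves --targets '[0,0.03,-0.2,0,0,0,0,0,0.03,-0.38,0,0,0,0,0,0.03,-0.44,0,0,0,0,0,0.03,-0.5,0,0,0,0,0,0.03,-0.5,0,0,0,0]'

```text
time: 13.85
ee_pos: [0.4979, 0.2867, 0.097]
tcp_rot: [-180.0, -0.1, 171.9]
wrist_force: [-0.2, 0.7, -0.8]
opening: 0.0552
```

```bash
python3 obs.py
```

```text
13.85 {'q': [29.9322, 7.857, -1.623, 80.5915, 0.0115, 38.0631], 'ee_pos': [0.4979, 0.2867, 0.097], 'tcp_rot': [-179.9649, -0.0633, 171.869], 'wrist_force': [-0.178, 0.673, -0.8124], 'torque': [-0.0385, 0.0466, -0.0458], 'joint_efforts': [-0.0359, -56.1855, 47.3251, -0.073, 0.001, -0.0003], 'opening': 0.0552}
```

>>> apply_moves --targets '[0,0,-0.05,0,0,0,0,0,0,-0.1,0,0,0,0,0,0,-0.1,0,0,0,0]'

```text
time: 14.15
ee_pos: [0.4981, 0.2866, 0.0942]
tcp_rot: [-180.0, -0.0, 171.9]
wrist_force: [0.4, -2.2, -0.4]
opening: 0.0552
```

>>> apply_moves --targets '[0,0,-0.05,0,0,0,0,0,0,-0.1,0,0,0,0,0,0,-0.1,0,0,0,0]'

```text
time: 14.45
ee_pos: [0.4981, 0.2866, 0.091]
tcp_rot: [-180.0, -0.0, 171.9]
wrist_force: [2.0, -3.1, -3.1]
opening: 0.0555
```

>>> apply_moves --targets '[0.02,-0.03,0,0,0,0,0,0.02,-0.03,-0.1,0,0,0,0,0.02,-0.03,-0.2,0,0,0,0,0.02,-0.03,-0.2,0,0,0,0]'

```text
time: 14.85
ee_pos: [0.4983, 0.286, 0.0847]
tcp_rot: [-180.0, -0.1, 171.9]
wrist_force: [-0.6, -0.1, -0.6]
opening: 0.0555
```

>>> apply_moves --targets '[0,0,-0.1,0,0,0,0,0,0,-0.2,0,0,0,0,0,0,-0.2,0,0,0,0]'

```text
time: 15.15
ee_pos: [0.4984, 0.2858, 0.0788]
tcp_rot: [-180.0, -0.1, 171.9]
wrist_force: [0.0, -0.5, -2.0]
opening: 0.0551
```

>>> apply_moves --targets '[0,0,-0.12,0,0,0,0,0,0,-0.24,0,0,0,0,0,0,-0.33,0,0,0,0,0,0,-0.36,0,0,0,0,0,0,-0.36,0,0,0,0]'

```text
time: 15.65
ee_pos: [0.4986, 0.2858, 0.0684]
tcp_rot: [-180.0, -0.1, 171.9]
wrist_force: [0.6, 0.5, -0.4]
opening: 0.0555
```

>>> apply_moves --targets '[0,0,-0.03,0,0,0,0,0,0,-0.03,0,0,0,0]'

```text
time: 15.85
ee_pos: [0.4987, 0.2859, 0.0677]
tcp_rot: [-180.0, -0.0, 171.9]
wrist_force: [-0.4, 0.3, -1.2]
opening: 0.0554
```

>>> apply_moves --targets '[0,0,-0.03,0,0,0,0,0,0,-0.03,0,0,0,0]'

```text
time: 16.05
ee_pos: [0.4988, 0.286, 0.0672]
tcp_rot: [180.0, -0.0, 171.9]
wrist_force: [-0.7, -0.7, 2.7]
opening: 0.0555
```

>>> apply_moves --targets '[0,0,-0.02,0,0,0,0,0,0,-0.02,0,0,0,0]'

```text
time: 16.25
ee_pos: [0.4989, 0.286, 0.0672]
tcp_rot: [180.0, 0.0, 171.9]
wrist_force: [-1.0, -3.0, 7.5]
opening: 0.0556
```

>>> apply_moves --targets '[0,0,0,0,0,0,1,0,0,0,0,0,0,1,0,0,0,0,0,0,1,0,0,1,0,0,0,1,0,0,2.5,0,0,0,1]'

```text
time: 16.75
ee_pos: [0.4973, 0.2851, 0.1391]
tcp_rot: [-179.8, -0.3, 171.9]
wrist_force: [1.0, 0.1, 0.8]
opening: 0.0856
```

>>> apply_moves --targets '[0.5,-1.5,0.2,0,0,0,1,1.0,-3.0,0.2,0,0,0,1,1.5,-4.5,0.2,0,0,0,1,2.0,-6,0.2,0,0,0,1,2.5,-7.3,0.2,0,0,0,1]'

```text
time: 17.25
ee_pos: [0.574, 0.0648, 0.1472]
tcp_rot: [-180.0, -0.0, 171.8]
wrist_force: [0.2, -0.5, -2.0]
opening: 0.0855
```

>>> apply_moves --targets '[0.33,-1.1,0,0,0,0,1,0.33,-1.1,0,0,0,0,1,0.33,-1.1,0,0,0,0,1]'

```text
time: 17.55
ee_pos: [0.5836, 0.0333, 0.1469]
tcp_rot: [-180.0, -0.1, 171.8]
wrist_force: [0.5, 0.1, -0.3]
opening: 0.0853
```

```bash
python3 look.py 3 130 260; python3 obs.py
```

```text
17.6 {'q': [3.3444, 8.8815, 5.0323, 86.2162, 0.0097, 11.4958], 'ee_pos': [0.5834, 0.0341, 0.147], 'tcp_rot': [-179.9965, -0.066, 171.8486], 'wrist_force': [-0.6647, -0.2316, -0.2368], 'torque': [0.0163, 0.0253, -0.029], 'joint_efforts': [-1.4679, -56.5686, 47.1768, -0.0268, -0.0576, -0.0332], 'opening': 0.0857}
```

View pics/z3.png

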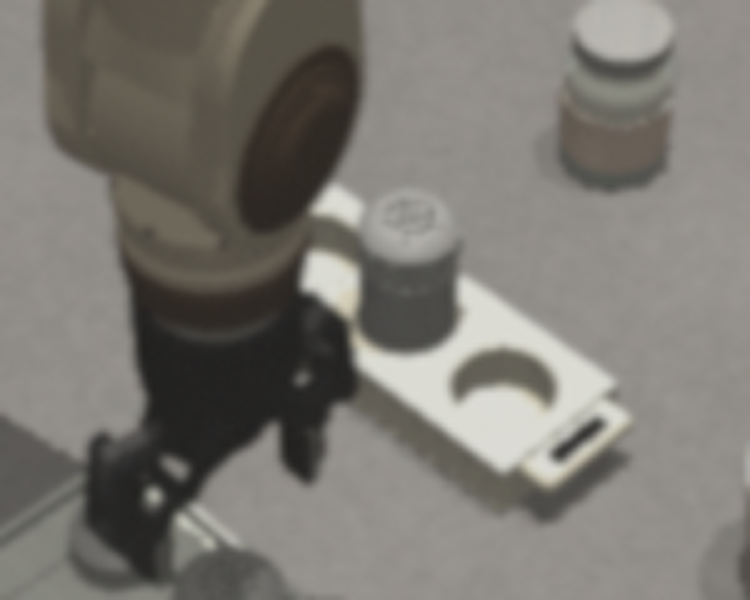

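The first shaker is seated upright in the middle carrier well. Next is shaker B.

>>> apply_moves --targets '[0,0,-1.2,0,0,0,1,0,0,-2.2,0,0,0,1,0,0,-2.7,0,0,0,1,0,0,-2.7,0,0,0,1]'

```text
time: 18.0
ee_pos: [0.5821, 0.0349, 0.0641]
tcp_rot: [-179.9, -0.2, 172.0]
wrist_force: [0.3, -0.5, 0.7]
opening: 0.0855
```

>>> apply_moves --targets '[0,0,0,0,0,0,0,0,0,0,0,0,0,0,0,0,0,0,0,0,0,0,0,0,0,0,0,0,0,0,0,0,0,0,0]' --newtons 30

```text
time: 18.5
ee_pos: [0.5846, 0.034, 0.0682]
tcp_rot: [180.0, 0.1, 171.9]
wrist_force: [-1.3, -0.0, 6.0]
opening: 0.0555
```

>>> apply_moves --targets '[0,0,0.3,0,0,0,0,0,0,0.7,0,0,0,0,0,0,0.7,0,0,0,0,0,0,0.7,0,0,0,0,0,0,0.7,0,0,0,0]'

```text
time: 19.0
ee_pos: [0.5834, 0.0339, 0.0868]
tcp_rot: [-180.0, -0.1, 171.9]
wrist_force: [-0.9, -0.5, -3.7]
opening: 0.0553
```

>>> apply_moves --targets '[0,0,0,0,0,0,0]'

```text
time: 19.1
ee_pos: [0.5833, 0.0339, 0.0867]
tcp_rot: [-180.0, -0.1, 171.9]
wrist_force: [-0.2, -0.9, -3.5]
opening: 0.0554
```

>>> apply_moves --targets '[0,0,0,0,0,0,0]'

```text
time: 19.2
ee_pos: [0.5833, 0.0339, 0.0868]
tcp_rot: [-180.0, -0.1, 171.9]
wrist_force: [-1.0, -0.3, -3.1]
opening: 0.0552
```

>>> apply_moves --targets '[0,0,0,0,0,0,0]'

```text
time: 19.3
ee_pos: [0.5834, 0.0339, 0.0869]
tcp_rot: [-180.0, -0.1, 171.9]
wrist_force: [0.3, -0.2, -2.4]
opening: 0.0553
```

>>> apply_moves --targets '[0,0,0,0,0,0,0]'

```text
time: 19.4
ee_pos: [0.5835, 0.0339, 0.087]
tcp_rot: [-180.0, -0.1, 171.9]
wrist_force: [-0.9, -0.3, -2.3]
opening: 0.0553
```

>>> apply_moves --targets '[0,0,0,0,0,0,0]'

```text
time: 19.5
ee_pos: [0.5836, 0.0339, 0.0871]
tcp_rot: [-180.0, -0.0, 171.9]
wrist_force: [0.9, -0.6, -2.9]
opening: 0.0555
```

```bash
python3 look.py 4 200 230; python3 obs.py
```

```text
19.55 {'q': [3.3293, 9.3234, -1.0716, 79.6461, -0.0081, 11.4605], 'ee_pos': [0.5836, 0.0339, 0.0871], 'tcp_rot': [-179.9839, -0.0387, 171.8687], 'wrist_force': [-0.1514, 0.4888, -2.7321], 'torque': [-0.0142, -0.041, 0.0031], 'joint_efforts': [-0.0016, -58.6705, 48.1841, 0.0184, -0.0007, 0.0], 'opening': 0.0555}
```

View pics/z4.png

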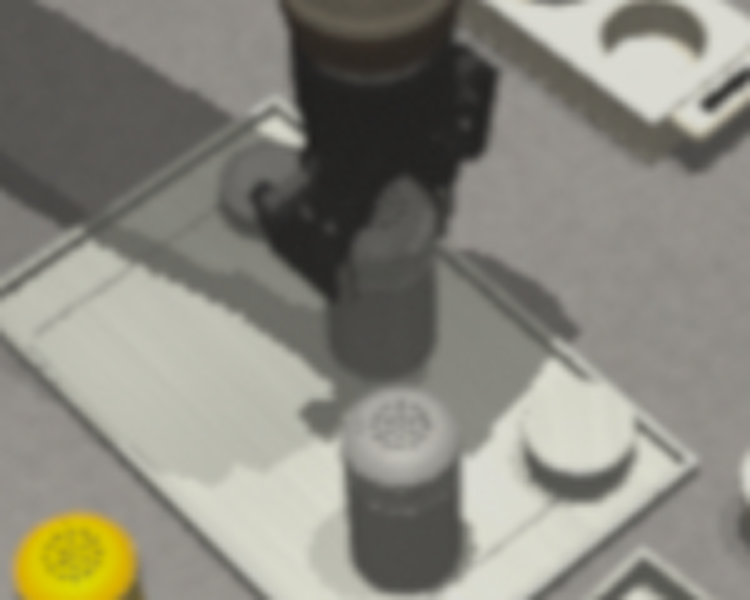

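```bash
cat > weigh.py <<'E'
import sys
from h import *
R=[];J=[];Q=[]
for i in range(int(sys.argv[1])):
    camera("top"); o=bot.get_obs(); R.append(o["wrist_force"]); J.append(o["joint_efforts"]); Q.append(o["q"])
R=np.array(R); J=np.array(J); n=len(R)
print(o["time"],"mean",R.mean(0).round(3),"se",(R.std(0)/n**.5).round(3)); print(R[:,2].round(2)); print("J",J.mean(0).round(3),J.std(0).round(3),"q",np.mean(Q,0).round(4),np.round(o["ee_pos"],4)); print(J[:,1:3].round(2).T)
E
python3 weigh.py 30
```

```text
21.05 mean [-0.209  0.014 -2.795] se [0.109 0.079 0.104]
[-3.18 -3.64 -2.08 -3.39 -2.32 -2.7  -1.63 -3.47 -3.15 -2.89 -2.95 -2.7
 -3.23 -2.58 -2.92 -3.16 -1.55 -3.73 -2.61 -2.19 -2.97 -2.6  -2.14 -2.41
 -2.84 -2.25 -3.92 -2.88 -2.42 -3.35]
J [ 0.0000e+00 -5.8701e+01  4.8209e+01  1.8000e-02 -1.0000e-03  0.0000e+00] [0.002 0.006 0.004 0.    0.    0.   ] q [ 3.33140e+00  9.32160e+00 -1.06980e+00  7.96483e+01 -8.10000e-03
  1.14616e+01] [0.5836 0.034  0.0872]
[[-58.68 -58.68 -58.69 -58.69 -58.7  -58.7  -58.7  -58.7  -58.7  -58.7
  -58.7  -58.7  -58.7  -58.71 -58.7  -58.7  -58.7  -58.7  -58.7  -58.7
  -58.7  -58.7  -58.7  -58.7  -58.7  -58.7  -58.7  -58.7  -58.7  -58.7 ]
 [ 48.19  48.2   48.2   48.2   48.21  48.21  48.21  48.21  48.21  48.21
   48.21  48.21  48.21  48.21  48.21  48.21  48.21  48.21  48.21  48.21
   48.21  48.21  48.21  48.21  48.21  48.21  48.21  48.21  48.21  48.21]]
```

B averages 2.80 ± 0.10 N, about 285 g. That counts as light, and it's in the band where either rack will do. So it goes in the +x well of the carrier.

>>> apply_moves --targets '[0,0,0.9,0,0,0,0,0,1,0.9,0,0,0,0,0,2.2,0.9,0,0,0,0,0,3.4,0.9,0,0,0,0,-0.1,4.6,0.9,0,0,0,0]'

```text
time: 21.55
ee_pos: [0.5806, 0.1732, 0.1142]
tcp_rot: [-180.0, -0.0, 171.8]
wrist_force: [0.6, -0.2, -3.7]
opening: 0.0553
```

>>> apply_moves --targets '[-0.1,1.2,0,0,0,0,0,-0.2,2.2,0,0,0,0,0,-0.25,3.0,0,0,0,0,0,-0.25,3.54,0,0,0,0,0,-0.25,3.54,0,0,0,0,0]'

```text
time: 22.05
ee_pos: [0.5729, 0.2798, 0.1139]
tcp_rot: [-180.0, -0.1, 172.0]
wrist_force: [-0.4, -0.1, -2.7]
opening: 0.0557
```

>>> apply_moves --targets '[0,0,0,0,0,0,0,0,0,0,0,0,0,0]'

```text
time: 22.25
ee_pos: [0.5733, 0.2772, 0.1142]
tcp_rot: [-180.0, -0.0, 171.8]
wrist_force: [-0.8, 0.1, -3.1]
opening: 0.0555
```

```bash
python3 look.py 5 110 280; python3 obs.py
```

```text
22.3 {'q': [25.7982, 16.2302, 10.0696, 83.883, -0.0017, 33.9933], 'ee_pos': [0.5733, 0.2771, 0.1143], 'tcp_rot': [-179.9743, -0.0352, 171.8049], 'wrist_force': [0.6346, -0.6685, -2.7119], 'torque': [-0.0387, -0.0158, -0.0028], 'joint_efforts': [0.4709, -66.3417, 48.49, 0.0096, 0.0155, -0.0058], 'opening': 0.0554}
```

View pics/z5.png

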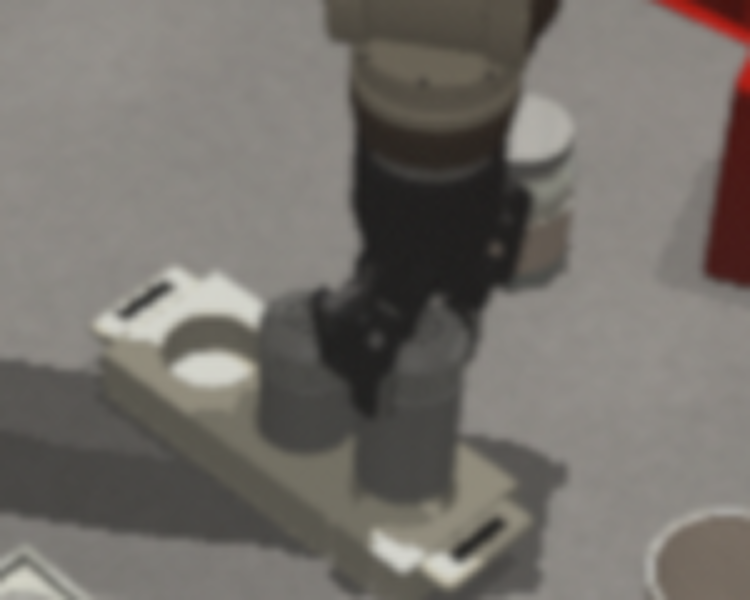

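>>> apply_moves --targets '[0,0.02,-0.2,0,0,0,0,0,0.02,-0.38,0,0,0,0,0,0.02,-0.44,0,0,0,0,0,0.02,-0.48,0,0,0,0,0,0.02,-0.48,0,0,0,0]'

```text
time: 22.8
ee_pos: [0.573, 0.2786, 0.0996]
tcp_rot: [-180.0, -0.1, 171.9]
wrist_force: [0.1, 1.0, -3.2]
opening: 0.0552
```

>>> apply_moves --targets '[0,0,-0.05,0,0,0,0,0,0,-0.1,0,0,0,0,0,0,-0.1,0,0,0,0]'

```text
time: 23.1
ee_pos: [0.573, 0.2787, 0.0966]
tcp_rot: [-180.0, -0.0, 171.9]
wrist_force: [0.6, 0.8, -2.9]
opening: 0.0552
```

```bash
python3 obs.py
```

```text
23.1 {'q': [25.937, 16.4336, 8.3647, 81.9858, 0.0076, 34.0633], 'ee_pos': [0.573, 0.2787, 0.0966], 'tcp_rot': [-179.9757, -0.0496, 171.8737], 'wrist_force': [0.645, 0.7995, -2.8505], 'torque': [-0.0057, 0.0149, -0.0153], 'joint_efforts': [-0.0082, -66.9142, 48.5248, -0.0602, 0.0031, -0.0001], 'opening': 0.0552}
```

>>> apply_moves --targets '[0,0,-0.1,0,0,0,0,0,0,-0.2,0,0,0,0,0,0,-0.2,0,0,0,0]'

```text
time: 23.4
ee_pos: [0.5728, 0.2786, 0.0901]
tcp_rot: [-180.0, -0.1, 171.9]
wrist_force: [0.3, -0.7, -1.9]
opening: 0.0557
```

>>> apply_moves --targets '[0,0,-0.1,0,0,0,0,0,0,-0.2,0,0,0,0,0,0,-0.2,0,0,0,0]'

```text
time: 23.7
ee_pos: [0.5728, 0.2786, 0.0841]
tcp_rot: [-180.0, -0.1, 171.9]
wrist_force: [-0.6, -0.4, -3.0]
opening: 0.0557
```

Seated TCP should be at about 0.0692, so 15 mm remain.

>>> apply_moves --targets '[0,0,-0.12,0,0,0,0,0,0,-0.24,0,0,0,0,0,0,-0.36,0,0,0,0,0,0,-0.43,0,0,0,0,0,0,-0.43,0,0,0,0]'

```text
time: 24.2
ee_pos: [0.5729, 0.2786, 0.0714]
tcp_rot: [-180.0, -0.1, 171.9]
wrist_force: [0.1, -0.6, -3.1]
opening: 0.0551
```

>>> apply_moves --targets '[0,0,-0.04,0,0,0,0,0,0,-0.07,0,0,0,0,0,0,-0.07,0,0,0,0]'

```text
time: 24.5
ee_pos: [0.5731, 0.2787, 0.0697]
tcp_rot: [-180.0, -0.0, 171.9]
wrist_force: [1.3, -0.5, -2.3]
opening: 0.0551
```

```bash
python3 weigh.py 4
```

```text
24.7 mean [ 0.492 -0.943 -2.892] se [0.326 0.253 0.223]
[-3.63 -2.74 -2.43 -2.77]
J [ 3.7400e-01 -6.6917e+01  4.8223e+01 -2.1000e-02  1.9800e-01  3.0000e-03] [0.015 0.023 0.029 0.    0.008 0.   ] q [2.59321e+01 1.67863e+01 5.84090e+00 7.90905e+01 5.00000e-03 3.40639e+01] [0.5731 0.2787 0.0699]
[[-66.89 -66.9  -66.93 -66.95]
 [ 48.18  48.21  48.24  48.26]]
```

>>> apply_moves --targets '[0,0,-0.03,0,0,0,0,0,0,-0.03,0,0,0,0]'

```text
time: 24.9
ee_pos: [0.5732, 0.2787, 0.0693]
tcp_rot: [-180.0, -0.0, 171.9]
wrist_force: [-0.6, -1.5, 0.6]
opening: 0.0554
```

>>> apply_moves --targets '[0,0,-0.02,0,0,0,0,0,0,-0.02,0,0,0,0]'

```text
time: 25.1
ee_pos: [0.5733, 0.2787, 0.0693]
tcp_rot: [180.0, 0.0, 171.9]
wrist_force: [-1.5, -2.6, 4.3]
opening: 0.0555
```

>>> apply_moves --targets '[0,0,0.04,0,0,0,1,0,0,0.04,0,0,0,1,0,0,0.04,0,0,0,1,0,0,0.04,0,0,0,1,0,0,0.04,0,0,0,1]'

```text
time: 25.6
ee_pos: [0.573, 0.2788, 0.0694]
tcp_rot: [-180.0, -0.0, 171.9]
wrist_force: [-1.0, 1.0, -0.5]
opening: 0.0851
```

```bash
python3 weigh.py 3
```

```text
25.75 mean [0.584 0.044 0.225] se [0.198 0.163 0.176]
[ 0.14 -0.1   0.63]
J [ 7.0000e-03 -6.5092e+01  4.6715e+01  9.0000e-03  2.0000e-03  0.0000e+00] [0.    0.01  0.006 0.    0.    0.   ] q [2.59357e+01 1.67975e+01 5.80830e+00 7.90547e+01 9.90000e-03 3.40632e+01] [0.573  0.2787 0.0694]
[[-65.1  -65.09 -65.08]
 [ 46.72  46.71  46.71]]
```

B's joint torques on release give about 2.9 N, which agrees with 285–295 g, so the carrier is right. On to shaker A at (0.6645, -0.0467).

>>> apply_moves --targets '[0,0,1.5,0,0,0,1,0,0,2.7,0,0,0,1,0.5,-1.5,2.7,0,0,0,1,1.0,-3,2.7,0,0,0,1,1.4,-4.5,2.7,0,0,0,1]'

```text
time: 26.25
ee_pos: [0.6156, 0.1425, 0.1508]
tcp_rot: [-180.0, 0.0, 171.9]
wrist_force: [1.3, -0.6, 0.1]
opening: 0.0854
```

>>> apply_moves --targets '[0.4,-1.5,0,0,0,0,1,0.8,-3,0,0,0,0,1,1.2,-4.5,0,0,0,0,1,1.65,-6.0,0,0,0,0,1,1.65,-6.35,0,0,0,0,1]'

```text
time: 26.75
ee_pos: [0.6653, -0.0514, 0.1499]
tcp_rot: [-179.9, -0.0, 171.6]
wrist_force: [-0.0, -0.2, -0.1]
opening: 0.0852
```

>>> apply_moves --targets '[0,0,0,0,0,0,1,0,0,0,0,0,0,1]'

```text
time: 26.95
ee_pos: [0.6644, -0.0461, 0.1504]
tcp_rot: [180.0, -0.1, 171.9]
wrist_force: [-0.2, 0.8, -0.2]
opening: 0.0857
```

```bash
python3 look.py 6 150 280; python3 obs.py
```

```text
27.0 {'q': [-3.9201, 20.464, 19.383, 88.96, 0.0052, 4.1517], 'ee_pos': [0.6644, -0.0455, 0.1506], 'tcp_rot': [179.9977, -0.0413, 171.9282], 'wrist_force': [-0.3489, -0.1788, -0.0278], 'torque': [-0.0254, -0.0123, 0.013], 'joint_efforts': [-1.4311, -68.81, 47.0215, -0.0111, -0.0446, -0.0047], 'opening': 0.0854}
```

View pics/z6.png

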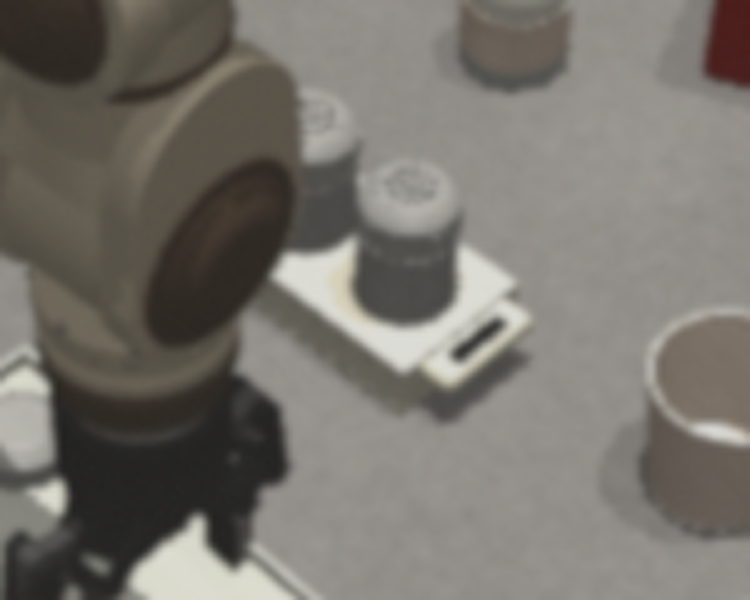

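Both seated shakers stand upright, with the lids level. Now down onto A.

>>> apply_moves --targets '[0,-0.03,-1.2,0,0,0,1,0,-0.03,-2.3,0,0,0,1,0,-0.03,-2.8,0,0,0,1,0,-0.03,-2.8,0,0,0,1]'

```text
time: 27.4
ee_pos: [0.6631, -0.0462, 0.0643]
tcp_rot: [-180.0, -0.3, 172.0]
wrist_force: [-1.3, 0.4, 0.3]
opening: 0.0852
```

>>> apply_moves --targets '[0,0,0,0,0,0,0,0,0,0,0,0,0,0,0,0,0,0,0,0,0,0,0,0,0,0,0,0,0,0,0,0,0,0,0]' --newtons 30

```text
time: 27.9
ee_pos: [0.6657, -0.0476, 0.0689]
tcp_rot: [180.0, 0.2, 171.9]
wrist_force: [-0.1, 1.5, 6.8]
opening: 0.0553
```

>>> apply_moves --targets '[0,0,0.3,0,0,0,0,0,0,0.7,0,0,0,0,0,0,0.7,0,0,0,0,0,0,0.7,0,0,0,0,0,0,0.7,0,0,0,0]'

```text
time: 28.4
ee_pos: [0.6644, -0.0477, 0.0871]
tcp_rot: [-180.0, -0.1, 171.9]
wrist_force: [-0.0, 0.1, -1.5]
opening: 0.0549
```

```bash
python3 weigh.py 16
```

```text
29.2 mean [-0.241 -0.065 -1.453] se [0.127 0.129 0.131]
[-0.58 -1.15 -1.56 -1.19 -1.96 -1.78 -1.81 -0.89 -2.05 -0.31 -1.19 -1.79
 -1.39 -2.32 -1.65 -1.65]
J [-3.0000e-03 -7.0257e+01  4.7674e+01  1.6000e-02 -1.0000e-03  0.0000e+00] [0.003 0.147 0.112 0.003 0.    0.   ] q [-4.09800e+00  2.06051e+01  1.25834e+01  8.20362e+01 -1.29000e-02
  4.03310e+00] [ 0.6646 -0.0477  0.0875]
[[-70.7  -70.51 -70.37 -70.28 -70.22 -70.18 -70.17 -70.16 -70.16 -70.17
  -70.18 -70.19 -70.2  -70.2  -70.21 -70.21]
 [ 48.03  47.86  47.74  47.67  47.63  47.61  47.6   47.6   47.61  47.61
   47.62  47.63  47.64  47.64  47.65  47.65]]
```

Run:
```python
import numpy as np
# q2,q3,x,y,z
D=np.array([[4.97678,10.07904,.23515,-.49719,.23131],[-6.6695,-19.9203,.4642,-.0166,.0642],[-7.0625,-17.9268,.4641,-.0126,.0853],[7.5619,-.2284,.4981,.2851,.1126],
[9.3216,-1.0698,.5836,.034,.0872],[16.2302,10.0696,.5733,.2771,.1143],[16.7975,5.8083,.573,.2787,.0694],[20.6051,12.5834,.6646,-.0477,.0875],[20.464,19.383,.6644,-.0455,.1506]])
q2,q3=np.radians(D[:,0]),np.radians(D[:,1]); r=np.hypot(D[:,2],D[:,3]); z=D[:,4]; o=np.ones(len(D)); Z=0*o
for sg in(1,-1):
    f=sg*(q2-q3)
    A=np.vstack([np.c_[o,Z,np.sin(q2),np.cos(q2),np.cos(f),np.sin(f)],np.c_[Z,o,np.cos(q2),-np.sin(q2),-np.sin(f),np.cos(f)]])
    s,res,rk,sv=np.linalg.lstsq(A,np.r_[r,z],rcond=None); print(sg,s.round(4),"rms",np.sqrt(np.mean((A@s-np.r_[r,z])**2)),sv.round(3))
```

```text
1 [ 2.000e-04 -2.680e-01  4.196e-01 -1.000e-04  5.187e-01  3.530e-02] rms 9.001586946455436e-05 [5.171 5.171 0.485 0.485 0.169 0.169]
-1 [ 1.0309 -0.2791  0.439  -0.0029 -0.5172  0.0268] rms 0.002201499490104257 [5.176 5.176 0.408 0.408 0.201 0.201]
```

A is about 150–190 g, so light. It goes in the last carrier well, at about (0.4242, 0.2935), on a low route clear of the seated shakers.

>>> apply_moves --targets '[0,0,0.9,0,0,0,0,-0.6,0.5,0.9,0,0,0,0,-1.5,1.3,0.9,0,0,0,0,-2.5,2.2,0.9,0,0,0,0,-3.5,3.1,0.9,0,0,0,0]'

```text
time: 29.7
ee_pos: [0.5585, 0.046, 0.1144]
tcp_rot: [-180.0, -0.0, 171.8]
wrist_force: [-0.1, 0.9, -1.0]
opening: 0.0553
```

>>> apply_moves --targets '[-1,0.9,0,0,0,0,0,-2,1.8,0,0,0,0,0,-2.8,2.8,0,0,0,0,0,-3.6,3.8,0,0,0,0,0,-4.4,4.8,0,0,0,0,0]'

```text
time: 30.2
ee_pos: [0.4265, 0.1903, 0.1148]
tcp_rot: [180.0, 0.0, 171.9]
wrist_force: [1.2, 1.0, -1.2]
opening: 0.0555
```

>>> apply_moves --targets '[-0.6,0.8,0,0,0,0,0,-0.6,0.8,0,0,0,0,0]'

```text
time: 30.4
ee_pos: [0.4078, 0.2155, 0.1149]
tcp_rot: [180.0, -0.0, 172.1]
wrist_force: [-0.2, -0.1, -0.6]
opening: 0.0555
```

```bash
python3 obs.py
```

```text
30.4 {'q': [27.8152, -7.9076, -15.4083, 82.5017, 0.0499, 35.7483], 'ee_pos': [0.4078, 0.2155, 0.1149], 'tcp_rot': [179.9609, -0.0311, 172.0669], 'wrist_force': [-0.1919, -0.1487, -0.6123], 'torque': [0.0026, -0.082, 0.036], 'joint_efforts': [2.0007, -39.2975, 47.2491, 0.1502, 0.2383, 0.7751], 'opening': 0.0555}
```

>>> apply_moves --targets '[0.2,0.9,0,0,0,0,0,0.5,1.9,0,0,0,0,0,0.53,2.6,0,0,0,0,0,0.53,2.6,0,0,0,0,0,0.53,2.6,0,0,0,0,0]'

```text
time: 30.9
ee_pos: [0.4256, 0.2909, 0.1143]
tcp_rot: [-179.9, -0.1, 171.9]
wrist_force: [0.3, -0.3, -1.7]
opening: 0.0552
```

>>> apply_moves --targets '[0,0,0,0,0,0,0]'

```text
time: 31.0
ee_pos: [0.4256, 0.2904, 0.1145]
tcp_rot: [-180.0, -0.0, 171.8]
wrist_force: [0.6, 1.3, -1.5]
opening: 0.055
```

```bash
python3 look.py 7 90 250; python3 weigh.py 2
```

```text
31.15 mean [ 0.278  0.249 -1.058] se [0.113 0.046 0.196]
[-0.78 -1.34]
J [ 1.2300e-01 -4.6940e+01  4.7638e+01  7.0000e-03  4.0000e-03 -1.0000e-02] [0.05  0.05  0.012 0.003 0.001 0.001] q [ 3.43153e+01 -4.47300e-01 -8.41110e+00  8.20602e+01  7.20000e-03
  4.25009e+01] [0.4256 0.2906 0.1147]
[[-46.89 -46.99]
 [ 47.65  47.63]]
```

View pics/z7.png

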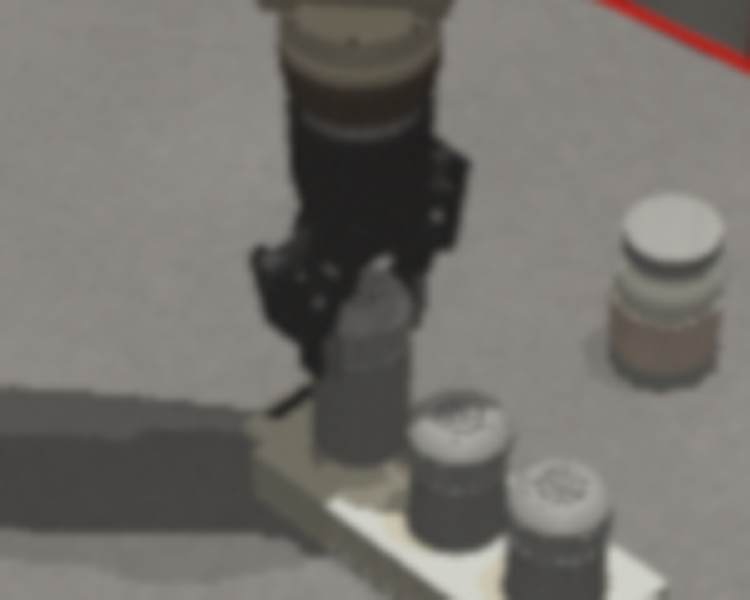

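>>> apply_moves --targets '[-0.045,0.08,0,0,0,0,0,-0.045,0.08,-0.2,0,0,0,0,-0.045,0.08,-0.38,0,0,0,0,-0.045,0.08,-0.38,0,0,0,0]'

```text
time: 31.55
ee_pos: [0.4236, 0.2934, 0.1019]
tcp_rot: [-179.9, -0.1, 171.9]
wrist_force: [-0.1, 0.4, -1.1]
opening: 0.0558
```

>>> apply_moves --targets '[0.02,0,-0.07,0,0,0,0,0.02,0,-0.12,0,0,0,0,0.02,0,-0.12,0,0,0,0]'

```text
time: 31.85
ee_pos: [0.4247, 0.2937, 0.0993]
tcp_rot: [-180.0, -0.0, 171.9]
wrist_force: [-0.4, 0.4, -0.9]
opening: 0.0552
```

>>> apply_moves --targets '[0,0,-0.05,0,0,0,0,0,0,-0.1,0,0,0,0,0,0,-0.1,0,0,0,0]'

```text
time: 32.15
ee_pos: [0.4246, 0.2937, 0.0962]
tcp_rot: [-180.0, -0.0, 171.9]
wrist_force: [-0.1, -0.2, -2.0]
opening: 0.0555
```

Foot is at 0.0313, inside the well with no upward force. Continuing down to about 0.0699.

>>> apply_moves --targets '[0,0,-0.1,0,0,0,0,0,0,-0.2,0,0,0,0,0,0,-0.2,0,0,0,0]'

```text
time: 32.45
ee_pos: [0.4245, 0.2936, 0.0899]
tcp_rot: [-180.0, -0.1, 171.9]
wrist_force: [0.1, -0.6, -1.1]
opening: 0.0554
```

>>> apply_moves --targets '[0,0,-0.1,0,0,0,0,0,0,-0.2,0,0,0,0,0,0,-0.2,0,0,0,0]'

```text
time: 32.75
ee_pos: [0.4246, 0.2937, 0.084]
tcp_rot: [-180.0, -0.1, 171.9]
wrist_force: [0.1, -0.0, -0.7]
opening: 0.0556
```

>>> apply_moves --targets '[0,0,-0.1,0,0,0,0,0,0,-0.2,0,0,0,0,0,0,-0.3,0,0,0,0,0,0,-0.37,0,0,0,0,0,0,-0.37,0,0,0,0]'

```text
time: 33.25
ee_pos: [0.4246, 0.2937, 0.073]
tcp_rot: [-180.0, -0.1, 171.9]
wrist_force: [0.1, 0.4, -1.4]
opening: 0.0555
```

>>> apply_moves --targets '[0,0,-0.05,0,0,0,0,0,0,-0.08,0,0,0,0,0,0,-0.08,0,0,0,0]'

```text
time: 33.55
ee_pos: [0.4247, 0.2937, 0.0709]
tcp_rot: [-180.0, -0.0, 171.9]
wrist_force: [-0.1, -0.5, -1.0]
opening: 0.0553
```

>>> apply_moves --targets '[0,0,-0.03,0,0,0,0,0,0,-0.03,0,0,0,0]'

```text
time: 33.75
ee_pos: [0.4247, 0.2937, 0.07]
tcp_rot: [-180.0, -0.0, 171.9]
wrist_force: [-0.6, -1.1, -1.2]
opening: 0.0547
```

>>> apply_moves --targets '[0,0,-0.03,0,0,0,0,0,0,-0.03,0,0,0,0]'

```text
time: 33.95
ee_pos: [0.4247, 0.2937, 0.0699]
tcp_rot: [180.0, -0.0, 171.9]
wrist_force: [-2.0, -1.7, 4.2]
opening: 0.0556
```

>>> apply_moves --targets '[0,0,-0.01,0,0,0,0,0,0,-0.01,0,0,0,0]'

```text
time: 34.15
ee_pos: [0.4248, 0.2937, 0.0699]
tcp_rot: [180.0, -0.0, 171.9]
wrist_force: [-3.6, -3.8, 6.3]
opening: 0.0554
```

>>> apply_moves --targets '[0,0,0.02,0,0,0,1,0,0,0.02,0,0,0,1,0,0,0.02,0,0,0,1,0,0,1,0,0,0,1,0,0,2.6,0,0,0,1]'

```text
time: 34.65
ee_pos: [0.4233, 0.2928, 0.1448]
tcp_rot: [-179.8, -0.3, 171.9]
wrist_force: [-0.0, 0.3, -0.3]
opening: 0.0855
```

>>> apply_moves --targets '[0,0,1,0,0,0,1,-0.4,-1.5,1,0,0,0,1,-0.8,-3,1,0,0,0,1,-1.5,-4.5,1,0,0,0,1,-2,-6,1,0,0,0,1]'

```text
time: 35.15
ee_pos: [0.3636, 0.1125, 0.1767]
tcp_rot: [-180.0, -0.0, 171.9]
wrist_force: [1.0, -1.0, 0.3]
opening: 0.0854
```

>>> apply_moves --targets '[0,-1.5,0,0,0,0,1,0,-2.5,0,0,0,0,1,0,-2.5,0,0,0,0,1]'

```text
time: 35.45
ee_pos: [0.3646, 0.0361, 0.1772]
tcp_rot: [-180.0, 0.0, 171.6]
wrist_force: [0.3, 1.3, -0.4]
opening: 0.0852
```

Run:
```python
from fit import *
C={n:save(n,f"pics/end_{n}.png") for n in("top","scene")}
off=np.load("off.npy",allow_pickle=True).item()
G={n:grad(C[n]["img"]) for n in C}
for p0 in((.4247,.2937),(.4987,.286),(.573,.2787)):
  for z in(.107,):
    x,s=opt(lambda p:sum(map_coordinates(G[n],(projN(C[n],circ(p[0],p[1],p[2],.028))+off[n]).T[::-1],order=1).mean() for n in C),[*p0,z],np.array([.002,.002,.003])); print(p0,x.round(4),round(s,1))
a=cv2.resize(C["top"]["img"][190:360,205:405],None,fx=3,fy=3); b=cv2.resize(C["scene"]["img"][140:350,220:420],None,fx=2.8,fy=2.8)
cv2.imwrite("pics/ea.png",a[:,:,::-1]); cv2.imwrite("pics/eb.png",b[:,:,::-1])
o=bot.get_obs(); print(o["time"],o["ee_pos"],o["wrist_force"])
```

```text
(0.4247, 0.2937) [0.4239 0.2935 0.1084] 233.3
(0.4987, 0.286) [0.4982 0.285  0.1092] 250.6
(0.573, 0.2787) [0.5714 0.277  0.1093] 241.8
35.55 [0.36487154 0.03835967 0.17699704] [-0.811736    0.39202573  0.12113431]
```

View pics/ea.png

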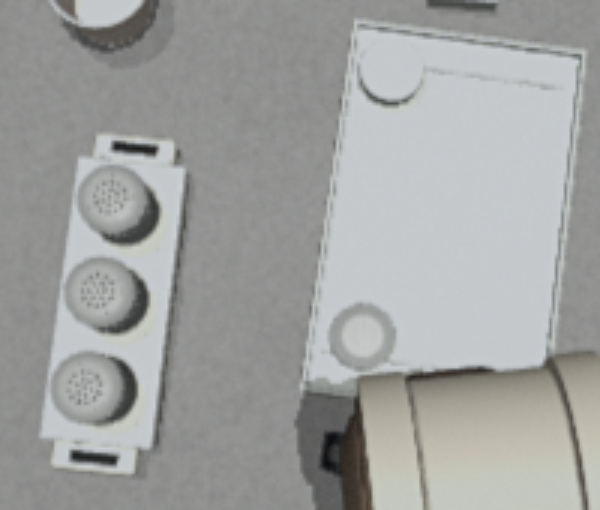

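View pics/eb.png

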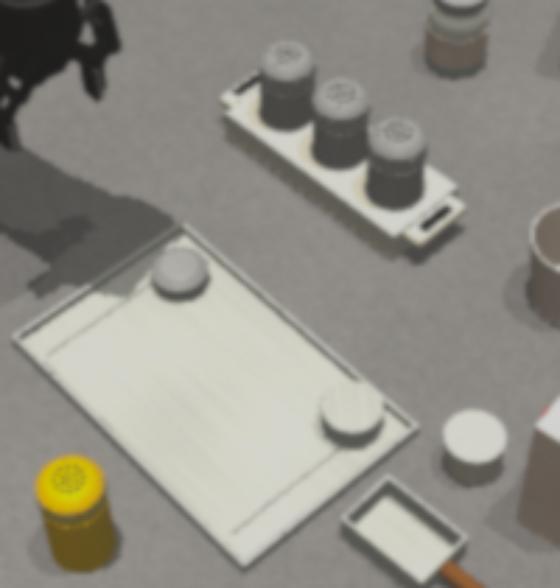

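All three shakers stand upright at the same height in the carrier wells, and the bystanders are where they were. Handing in.

```bash
python3 -c "
from h import *
print(bot.job_done(), bot.get_obs()['time'])"
```

```text
the job is handed in; nothing more can be done
the job is handed in; nothing more can be done
```

All three shakers felt light, so each one is now in a well of the white refill carrier; the steel caddy is empty. I handed in at about 35.6 s of the 72 s allowed.

| Shaker, by start position in the tray | Wrist force | Estimate from joint torque | Carrier well |
|---|---|---|---|
| Nearest the robot (first moved) | about 1.3 N, 130 g | about 170 g | middle |
| Middle (second moved) | 2.80 ± 0.10 N, 285 g | about 297 g | +x end |
| Farthest (third moved) | about 1.45 N, 150 g | about 187 g | -x end |

- **Sorting:** The two weight estimates disagree by 10–40 g, but both say light every time. The middle shaker is close to the 300 g line, inside the band where either rack will do.
- **Seating:** Each shaker went down without being forced. The force on bottoming was 4–7.5 N, and each stopped within about 1 mm of the expected seated height. The first touched the side of its well with about 4 N, and I corrected that.
- **Last checks:** The final pictures show all three upright with their lids level. The fitted lid height (about 108–109 mm) read 1–2 mm above the expected 107 mm for all three alike, within camera accuracy. The yellow look-alike, spare lid, tin and other things in view look undisturbed, and the gripper was clear of everything.
- **Slips:** The last joint was driven to its 180° limit once, early on, and I turned it back. I also gripped and released the first shaker twice in the tray to centre it before lifting.

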